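Tighten the green tin's clamp until the wrench clicks

ROBOT

A 7-joint arm with a two-finger parallel gripper is mounted at the origin on the work surface; the furniture and walls round the work are solid. World frame = base frame: x ahead of the robot, y to its left, z up, the work surface at z = 0. Lengths are in m, angles in rad, forces in N, time in s.
With the tool pointing down it reaches from about 0.425 to 0.95 m from the base axis. Payload 4.7 kg.
Tool frame: the origin (TCP) lies on the centre line of the jaws, within the pads' length; the fingertips stand 17 mm ahead of it and the grasp point (between the pads) lies 2 mm behind it; z points along the fingers, y is the direction in which the jaws open and shut (so a half turn about z gives the same grasp; the last joint's range is limited). The gripper opens to 87 mm and grips with 3 to 60 N. Pads are 19 mm wide; open, the fingers measure 117 mm over their backs; the gripper's body (75 mm by 190 mm) begins 51 mm behind the grasp point.
Start: joints at [-1.152, 0.469, -0.049, 1.532, 0.024, 1.141, -0.082], TCP at [0.292, 0.608, 0.24] pointing down, gripper open.
Joint ranges: [-2.59, 2.59], [-0.33, 1.99], [-1.39, 1.29], [0.1, 2.45], [-1.04, 4.18], [0.21, 1.99], [-2.66, 2.66]. Speed limits (rad/s): [2.57, 2.57, 3.14, 3.14, 3.14, 3.14, 3.14].

INTERFACE

Orientations are given as a rotation vector (axis times angle).
In Python, from cell import * gives the robot as it stands.
- The arm moves only by the tool drive_tool, never from a script. Its argument "targets" is a list of rows, each an object with "gripper": the closure, from 0 (fully open) to 1 (shut); "xyz": the shift along the tool's x, y, z as a fraction of full scale, a list of three; "spin": the turn about the tool's z as a fraction of full scale. In form: [{"gripper": gripper, "xyz": [tx, ty, tz], "spin": spin}, ...]. A call has 1 to 8 rows; each row is the pose to reach, as a shift and turn from the pose commanded when the call began, along the tool's axes at that moment; what a row does not reach only later rows make up. Full scale, the value 1, is 0.5 m for a shift and 30 degrees for a turn. A row lasts 1/10 s, in which the tool goes at most 50 mm and 8.59 degrees, less where a joint would pass 70% of its speed; a pose out of reach is approached as far as the arm can. A call with a number of a shift or a turn outside -1 to 1 is refused whole. A call with a gripper value outside its range is refused whole. The fingers move at their own pace and stop on an object; the grip force is fixed at half the most. Time passes only in rows, so rows that repeat a pose let the fingers close. It gives the time, the measured TCP pose, the force and the opening at its end, in the units of the state.
- sense(): the state, without advancing time (a new reading comes with each control period).
- capture(name): name is "scene" or "top" or "wrist"; returns the picture (420x560x3 uint8, red, green, blue); there is no depth.
- camera_info(name): a dict with "camera_matrix" (3x3 intrinsics, pixels), "xyz" and "attitude" of the camera in the world. Camera axes: x right, y up, looking along -z (the intrinsics and any distortion apply to the point x, -y, -z); pixel columns grow to the right and rows downward; lengths in m; the calibration is good to about 2 mm. A picture is of the moment at which its call begins: read the wrist's pose just before it. camera_info takes no time and is no camera call; for the wrist camera it gives the pose at the moment of the call.
- hand_in(): hands the job in, once; it reports no verdict.
The state is a dict: "time_s": time; "q": joint angles; "joint_velocities": joint speeds; "joint_torque": joint torques, N m; "tcp_pos": TCP position; "tcp_rot": TCP orientation; "wrist_force": force on the tool from outside, world axes, zero at the start; "torque": the same for the moment, N m; "opening": finger opening in m.
Only numpy, scipy, OpenCV 4.12 (cv2) and the standard library are available. Lean on these libraries where they do the work, as an engineer would, in place of code of your own. Each camera call takes 0.05 s, during which the arm holds its last target.

TASK

Two tin clamps stand on the paint shop's bench, each with a click wrench seated on its nut. Turn the wrench of the clamp that holds the green tin clockwise (seen from above) until the nut is tight and the wrench trips, its handle bending about 15 degrees at the pin near the head; stop there without forcing the handle beyond 20 degrees, then let go so that the handle springs straight and the nut stays tight. Leave the wrench of the red tin's clamp where it is.

Things in the scene. Friction and masses are not known exactly. Their poses are not given: they have to be found in the camera images.
- green_grip (a point): Middle of the black grip (24 mm thick, 108 mm long) of the click wrench on the clamp with the green tin (68 mm wide, 73 mm up, green dab on its lid). On the handle's centre line, 50 mm above the worktop, 150 mm from the nut's vertical axis while straight. x runs along the handle away from the nut, z up; tightening moves it to its -y. The clamp is fixed; nothing lies beside or under the grip.
- green_nut (a joint): Angle (rad) of the green tin clamp's nut and wrench head about the nut's vertical axis. Starts at 0 to 0.3, grows clockwise seen from above; tight at a firm stop at 0.5. Friction 0.6 N m (4 N at the grip); it stays where it is left.
- green_click (a joint): Bend (rad) of that wrench at its breakaway pin (vertical, 38 mm from the nut's axis, 112 mm from the grip point). 0 is straight; grows clockwise; tripped at 0.15, forced over 0.35, ends at 0.6. A preloaded spring keeps it straight until the nut is tight and about 12 N acts at the grip, gives at 12 to 15 N, and straightens it when let go.
- red_grip (a point): The same point, with the same axes, on the identical wrench of the identical clamp that holds the smaller red tin (60 mm wide, 55 mm tall, red dab on its lid). To be left alone.

How it is judged:
On the way:
1. the nut of the green tin's clamp is tight (at least 0.44 rad) and its wrench has tripped (bent at least 0.15 rad) (value of joint green_nut above 0.44 rad and value of joint green_click above 0.15 rad), for 0.2 s.
At the end, for the whole second after the job is handed in: The green clamp's nut is tight (at least 0.40 of its 0.50 rad), its wrench handle has sprung straight again (bent less than 0.06 rad), and the red clamp's grip is within 20 mm of where it started (value of joint green_nut above 0.4 rad and value of joint green_click below 0.06 rad and distance of red_grip from where it was at the start of the episode below 0.02 m); the robot touches nothing.
It fails at once if the green clamp's wrench is forced past the click (bent over 0.35 rad) (value of joint green_click above 0.35 rad).
It fails at once if the red clamp's wrench is moved (its grip shifted over 20 mm) (distance of red_grip from where it was at the start of the episode above 0.02 m).
It also fails if it takes over 42 s, if anything falls off the work surface, if the arm or the gripper's body presses on something with over 40 N, if the wrist force passes 120 N, or if a joint passes its speed limit or range.

## Working session

There is one attempt and no reset: what is moved stays moved. The work goes in short steps, Python scripts to look and compute and a tool call to move; the robot and the scene stay as the last step left them, time stands still between calls to the robot, and variables do not carry over. Pictures are saved under pics/ and viewed, and the job is handed in when it is done.

Besides the shell and the picture viewer there is one more tool, called after "Call:" as name(argument=value, ...), one argument or row to a line, values as JSON. drive_tool: Moves the arm, as the interface text tells. Its arguments: {"type":"object","properties":{"targets":{"type":"array"}},"required":["targets"]}

```bash
mkdir -p pics; ls; python3 - <<'E'
from cell import *
import cv2
s=sense();print({k:s[k] for k in('time_s','tcp_pos','tcp_rot','q','opening','wrist_force')})
for n in('scene','top'):
    i=capture(n);cv2.imwrite(f'pics/{n}0.png',i[:,:,::-1]);print(n,camera_info(n))
E
```

```text
pics
{'time_s': 0.0, 'tcp_pos': array([0.29199337, 0.60793675, 0.23848696]), 'tcp_rot': array([-6.97364157e-01, -3.06284592e+00,  3.05850614e-03]), 'q': array([-1.15190015,  0.46945154, -0.04862193,  1.53370747,  0.02412357,
        1.14100044, -0.08230691]), 'opening': 0.08703832602951299, 'wrist_force': array([-0.50081313, -0.12527677,  0.7780853 ])}
scene {'camera_matrix': array([[446.07642584,   0.        , 274.80095796],
       [  0.        , 446.07642584, 206.61187274],
       [  0.        ,   0.        ,   1.        ]]), 'xyz': array([-0.03127238, -0.81040812,  1.12329981]), 'attitude': array([ 0.70067842, -0.21610177, -0.62045323])}
top {'camera_matrix': array([[516.94598027,   0.        , 275.97358817],
       [  0.        , 516.94598027, 205.0139441 ],
       [  0.        ,   0.        ,   1.        ]]), 'xyz': array([ 0.36289075, -0.0898452 ,  1.49748574]), 'attitude': array([ 0.07005045, -0.06766936, -1.57047977])}
```

View pics/scene0.png

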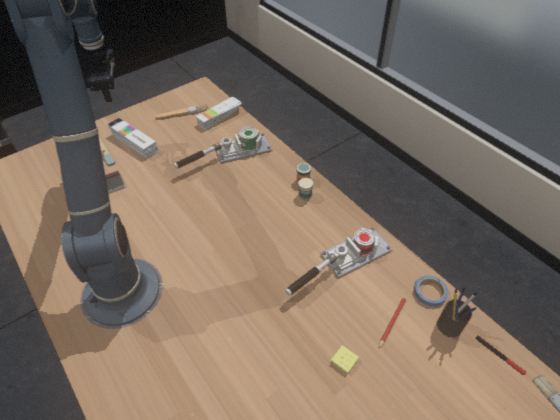

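View pics/top0.png

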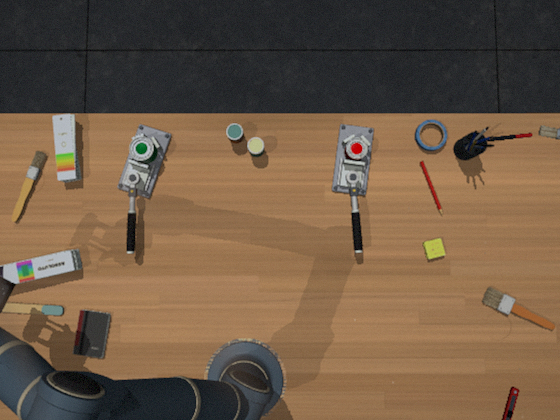

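The top view shows the green tin at about (142,149), its nut near (133,178) and the black grip from (132,214) to (131,252). The red clamp is on the right, with its grip near (357,232).

```bash
cat > h.py <<'E'
from cell import *
import cv2, numpy as np
from scipy.spatial.transform import Rotation as R
def ray(ci,u,v,z):
    K=ci['camera_matrix'];d=np.array([(u-K[0,2])/K[0,0],-(v-K[1,2])/K[1,1],-1.])
    d=R.from_rotvec(ci['attitude']).apply(d);c=ci['xyz'];return c+d*(z-c[2])/d[2]
def proj(ci,p):
    K=ci['camera_matrix'];q=R.from_rotvec(ci['attitude']).inv().apply(np.array(p)-ci['xyz'])
    return K[0,2]+K[0,0]*q[0]/-q[2],K[1,2]-K[1,1]*q[1]/-q[2]
E
python3 - <<'E'
from h import *
i=cv2.imread('pics/top0.png');ci=camera_info('top')
m=((i.max(2)<50)*255).astype(np.uint8)
mm=np.zeros_like(m);mm[200:262,112:150]=m[200:262,112:150]
n,l,st,c=cv2.connectedComponentsWithStats(mm)
k=1+np.argmax(st[1:,4]);print(st[k],c[k]);ys,xs=np.where(l==k)
r=cv2.minAreaRect(np.float32(np.c_[xs,ys]));print(r)
b=cv2.boxPoints(r);print([ray(ci,*p,0.055).round(4) for p in b])
g=ray(ci,*r[0],.055);print('grip',g)
hsv=cv2.cvtColor(i,cv2.COLOR_BGR2HSV)
gm=((hsv[:,:,0]>50)&(hsv[:,:,0]<85)&(hsv[:,:,1]>150)).astype(np.uint8);gm[:,200:]=0;gm[:120]=0;gm[170:]=0
ys,xs=np.where(gm);print('tin',len(xs),ray(ci,xs.mean(),ys.mean(),.073))
for z in(.05,.07):print('nut',ray(ci,133,178,z))
cv2.imwrite('pics/crop.png',cv2.resize(i[110:270,90:190],None,fx=3.7,fy=3.7,interpolation=cv2.INTER_CUBIC))
# scene cam crop
j=cv2.imread('pics/scene0.png');cv2.imwrite('pics/crop2.png',cv2.resize(j[110:190,160:290],None,fx=6,fy=6,interpolation=cv2.INTER_CUBIC))
E
```

```text
[127 214   9  37 286] [130.88111888 231.97552448]
((130.8574676513672, 231.99322509765625), (7.800684928894043, 36.33977508544922), 2.726310968399048)
[array([0.3646, 0.3292, 0.055 ]), array([0.4657, 0.3269, 0.055 ]), array([0.4647, 0.305 , 0.055 ]), array([0.3635, 0.3075, 0.055 ])]
grip [0.41447351 0.31716482 0.055     ]
tin 163 [0.64056243 0.31334677 0.073     ]
nut [0.5670735  0.31615951 0.05      ]
nut [0.56425229 0.31054972 0.07      ]
```

View pics/crop.png

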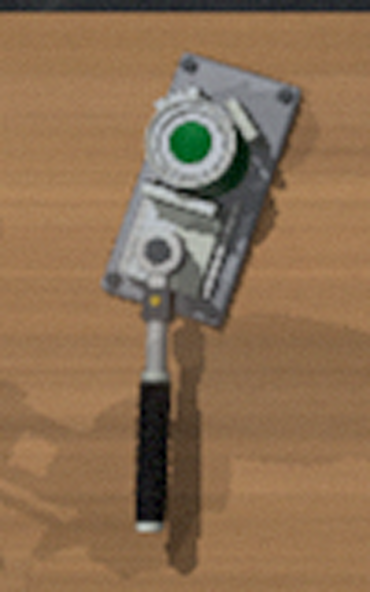

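View pics/crop2.png

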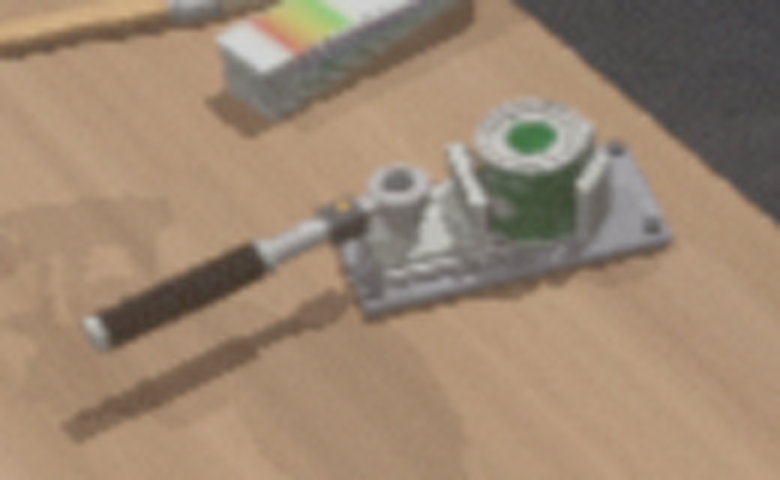

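The crops confirm a green-lidded tin with its nut at about px (133,178) and its grip centre at px (131,232). Clockwise moves the grip toward world +y. I'll push it with the closed fingers from the -y side, and first check the grip point in the scene view.

```bash
cat >> h.py <<'E'
def shift(p):
    s=sense();return R.from_rotvec(s['tcp_rot']).inv().apply(np.array(p)-s['tcp_pos'])/0.5
E
python3 - <<'E'
from h import *
ci=camera_info('top');g=ray(ci,130.86,232,.05);n=ray(ci,133.2,177.6,.06);print(g,n,np.linalg.norm((g-n)[:2]))
sc=camera_info('scene');j=cv2.imread('pics/scene0.png')
print('pred grip in scene',proj(sc,g),'nut',proj(sc,n))
m=((j.max(2)<60)*255).astype(np.uint8);mm=np.zeros_like(m);mm[140:175,168:210]=m[140:175,168:210]
_,l,st,c=cv2.connectedComponentsWithStats(mm);k=1+np.argmax(st[1:,4]);print(st[k],c[k])
print(R.from_rotvec(sense()['tcp_rot']).as_matrix().round(3))
print(shift([.408,.25,.238]))
E
```

```text
[0.41463336 0.31856807 0.05      ] [0.56679422 0.31281984 0.06      ] 0.15226939936128428
pred grip in scene (np.float64(189.74058904446198), np.float64(159.2747346688658)) nut (np.float64(226.4448262808511), np.float64(140.68794577540578))Traceback (most recent call last):
  File "<stdin>", line 6, in <module>
    return _wrapfunc(a, 'argmax', axis=axis, out=out, **kwds)
    return bound(*args, **kwds)
ValueError: attempt to get argmax of an empty sequence
```

In the scene crop the grip's middle is at (190,159) and the nut at (226,140). Both agree with the projection to within 1 px.

```bash
python3 - <<'E'
from h import *
print(R.from_rotvec(sense()['tcp_rot']).as_matrix().round(3))
print(shift([.405,.25,.238]),shift([.405,.25,.045]))
E
```

```text
[[-0.901  0.433 -0.001]
 [ 0.433  0.901 -0.002]
 [-0.    -0.002 -1.   ]]
[-0.51365638 -0.54755608  0.00219418] [-0.51362653 -0.5468679   0.38819356]
```

Call:
drive_tool(
  targets=[
    {"gripper": 1, "xyz": [-0.06, -0.06, 0], "spin": 0},
    {"gripper": 1, "xyz": [-0.13, -0.13, 0], "spin": 0},
    {"gripper": 1, "xyz": [-0.2, -0.2, 0], "spin": 0},
    {"gripper": 1, "xyz": [-0.27, -0.28, 0], "spin": 0},
    {"gripper": 1, "xyz": [-0.34, -0.36, 0], "spin": 0},
    {"gripper": 1, "xyz": [-0.41, -0.43, 0], "spin": 0},
    {"gripper": 1, "xyz": [-0.47, -0.5, 0], "spin": 0},
    {"gripper": 1, "xyz": [-0.513, -0.547, 0], "spin": 0},
  ],
)

```text
time_s: 0.9
tcp_pos: [0.4055, 0.2469, 0.2393]
tcp_rot: [-0.703, -3.062, 0.002]
wrist_force: [0.7, 0.8, -0.4]
opening: 0.0311
```

Call:
drive_tool(
  targets=[
    {"gripper": 1, "xyz": [0, 0, 0.06], "spin": 0},
    {"gripper": 1, "xyz": [0, 0, 0.13], "spin": 0},
    {"gripper": 1, "xyz": [0, 0, 0.2], "spin": 0},
    {"gripper": 1, "xyz": [0, 0, 0.26], "spin": 0},
    {"gripper": 1, "xyz": [0, 0, 0.32], "spin": 0},
    {"gripper": 1, "xyz": [0, 0, 0.36], "spin": 0},
    {"gripper": 1, "xyz": [0, 0, 0.39], "spin": 0},
    {"gripper": 1, "xyz": [0, 0, 0.39], "spin": 0},
  ],
)

```text
time_s: 1.7
tcp_pos: [0.4035, 0.2499, 0.0426]
tcp_rot: [-0.697, -3.06, 0.006]
wrist_force: [-0.3, 0.5, 0.5]
opening: 0.0004
```

```bash
python3 - <<'E'
from h import *
s=sense();print(s['tcp_pos'],s['wrist_force'],s['opening'])
for n in('top','wrist','scene'):
    cv2.imwrite(f'pics/{n}1.png',capture(n)[:,:,::-1])
a=cv2.imread('pics/top1.png')[110:270,90:190];b=cv2.imread('pics/scene1.png')[100:200,150:290]
cv2.imwrite('pics/c1.png',np.hstack([cv2.resize(a,(300,480)),cv2.resize(b,(480,480))]))
E
```

```text
[0.40354036 0.24986772 0.0426027 ] [-0.32884783  0.53614087  0.49489649] 0.0004356520334393504
```

View pics/c1.png

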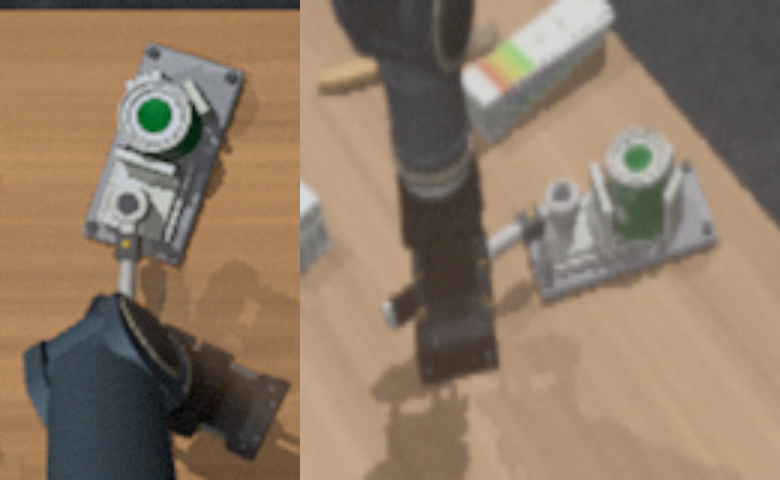

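View pics/wrist1.png

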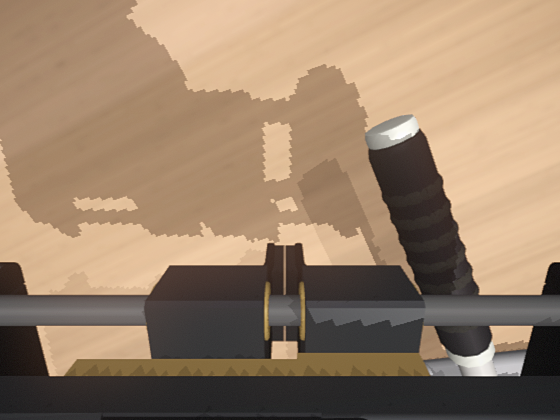

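The wrist view shows the closed fingers at px (285,340), beside the grip with its axis from (395,130) to (470,360), and not touching it. Next I compute the push arc.

```bash
cat >> h.py <<'E'
N=np.array([.567,.3135])
def centre(th,b=0,d=.027,phi0=np.arctan2(.005,-.152)):
    u=lambda p:np.array([np.cos(p),np.sin(p)])
    p=phi0-th;q=p-b;return N+.038*u(p)+.112*u(q)-d*np.array([np.sin(q),-np.cos(q)])
E
python3 - <<'E'
from h import *
for th in np.arange(0,.55,.05):
    c=centre(th);print(round(th,2),c.round(4),shift([*c,.044]).round(3))
E
```

```text
0.0 [0.4162 0.2914] [0.015 0.082 0.002]
0.05 [0.4153 0.299 ] [0.024 0.095 0.002]
0.1 [0.4147 0.3066] [0.031 0.108 0.002]
0.15 [0.4146 0.3142] [0.038 0.122 0.002]
0.2 [0.4148 0.3218] [0.044 0.136 0.002]
0.25 [0.4154 0.3294] [0.05  0.15  0.002]
0.3 [0.4164 0.337 ] [0.054 0.164 0.002]
0.35 [0.4178 0.3445] [0.059 0.179 0.002]
0.4 [0.4195 0.3519] [0.062 0.194 0.002]
0.45 [0.4216 0.3592] [0.064 0.209 0.002]
0.5 [0.4241 0.3664] [0.066 0.224 0.002]
```

Call:
drive_tool(
  targets=[
    {"gripper": 1, "xyz": [0.008, 0.03, 0], "spin": 0},
    {"gripper": 1, "xyz": [0.012, 0.06, 0], "spin": 0},
    {"gripper": 1, "xyz": [0.016, 0.08, 0], "spin": 0},
    {"gripper": 1, "xyz": [0.02, 0.09, 0], "spin": 0},
    {"gripper": 1, "xyz": [0.024, 0.1, 0], "spin": 0},
    {"gripper": 1, "xyz": [0.03, 0.11, 0], "spin": 0},
  ],
)

```text
time_s: 2.45
tcp_pos: [0.4153, 0.3062, 0.0444]
tcp_rot: [-0.699, -3.063, 0.002]
wrist_force: [0.9, -4.1, 2.1]
opening: 0.0006
```

Call:
drive_tool(
  targets=[
    {"gripper": 1, "xyz": [0.003, 0.007, 0], "spin": 0},
    {"gripper": 1, "xyz": [0.006, 0.014, 0], "spin": 0},
  ],
)

```text
time_s: 2.65
tcp_pos: [0.4158, 0.3144, 0.0446]
tcp_rot: [0.698, 3.063, -0.0]
wrist_force: [-0.4, -3.8, 2.3]
opening: 0.0003
```

Call:
drive_tool(
  targets=[
    {"gripper": 1, "xyz": [0.003, 0.007, 0], "spin": 0},
    {"gripper": 1, "xyz": [0.006, 0.014, 0], "spin": 0},
  ],
)

```text
time_s: 2.85
tcp_pos: [0.4164, 0.3223, 0.0446]
tcp_rot: [0.698, 3.062, 0.0]
wrist_force: [1.5, -4.2, 1.4]
opening: 0.0009
```

A force of about 4 N means the nut is turning. I'll continue along the arc.

Call:
drive_tool(
  targets=[
    {"gripper": 1, "xyz": [0.003, 0.007, 0], "spin": 0},
    {"gripper": 1, "xyz": [0.006, 0.014, 0], "spin": 0},
  ],
)

```text
time_s: 3.05
tcp_pos: [0.417, 0.3299, 0.0447]
tcp_rot: [0.698, 3.062, 0.001]
wrist_force: [2.1, -4.3, 0.7]
opening: 0.0009
```

Call:
drive_tool(
  targets=[
    {"gripper": 1, "xyz": [0.002, 0.007, 0], "spin": 0},
    {"gripper": 1, "xyz": [0.004, 0.014, 0], "spin": 0},
  ],
)

```text
time_s: 3.25
tcp_pos: [0.4177, 0.3371, 0.0445]
tcp_rot: [0.698, 3.063, 0.0]
wrist_force: [1.6, -4.8, 0.9]
opening: 0.0004
```

```bash
python3 - <<'E'
from h import *
s=sense();print(s['tcp_pos'],s['wrist_force'],s['opening'])
a=capture('top')[110:290,60:190,::-1];b=capture('scene')[100:200,150:290,::-1]
cv2.imwrite('pics/c2.png',np.hstack([cv2.resize(a,(360,500)),cv2.resize(b,(440,500))]))
for th in np.arange(.2,.55,.05):
    c=centre(th);print(round(th,2),c.round(4),shift([*c,.044]).round(3))
E
```

```text
[0.41773196 0.33713413 0.04453741] [ 1.62362014 -4.81959661  0.85159663] 0.00036275986673837735
0.2 [0.4148 0.3218] [-0.009 -0.031  0.001]
0.25 [0.4154 0.3294] [-0.003 -0.017  0.001]
0.3 [0.4164 0.337 ] [ 0.001 -0.003  0.001]
0.35 [0.4178 0.3445] [0.005 0.012 0.001]
0.4 [0.4195 0.3519] [0.009 0.027 0.001]
0.45 [0.4216 0.3592] [0.011 0.042 0.001]
0.5 [0.4241 0.3664] [0.013 0.057 0.001]
```

View pics/c2.png

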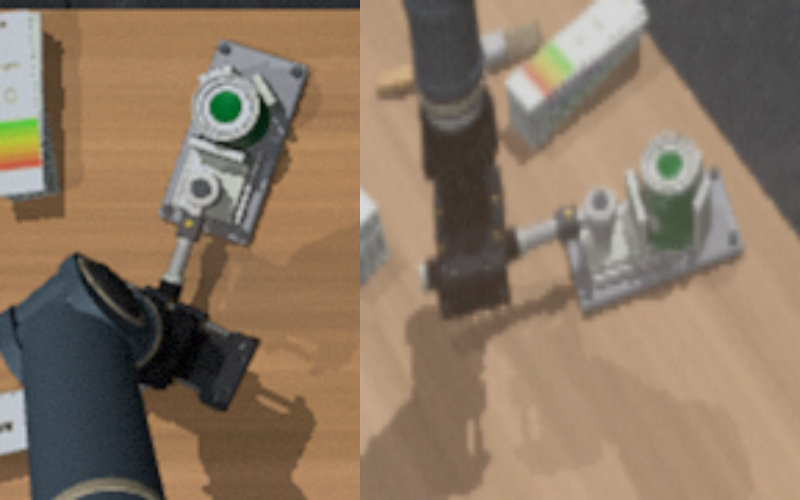

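The wrench has turned clockwise, with the handle now running from (200,190) to (170,290) in the left crop, and it is still straight. I'll continue in small steps and watch the force.

Call:
drive_tool(
  targets=[
    {"gripper": 1, "xyz": [0.002, 0.006, 0], "spin": 0},
    {"gripper": 1, "xyz": [0.004, 0.012, 0], "spin": 0},
  ],
)

```text
time_s: 3.55
tcp_pos: [0.4183, 0.3431, 0.0445]
tcp_rot: [-0.698, -3.063, 0.001]
wrist_force: [1.9, -4.6, 1.0]
opening: 0.0007
```

Call:
drive_tool(
  targets=[
    {"gripper": 1, "xyz": [0.001, 0.005, 0], "spin": 0},
    {"gripper": 1, "xyz": [0.003, 0.01, 0], "spin": 0},
  ],
)

```text
time_s: 3.75
tcp_pos: [0.4191, 0.3484, 0.0445]
tcp_rot: [-0.698, -3.063, 0.0]
wrist_force: [1.1, -5.2, 0.8]
opening: 0.0005
```

Call:
drive_tool(
  targets=[
    {"gripper": 1, "xyz": [0.001, 0.005, 0], "spin": 0},
    {"gripper": 1, "xyz": [0.002, 0.01, 0], "spin": 0},
  ],
)

```text
time_s: 3.95
tcp_pos: [0.4203, 0.3534, 0.0445]
tcp_rot: [-0.697, -3.063, 0.0]
wrist_force: [1.8, -4.8, 0.6]
opening: 0.0002
```

Call:
drive_tool(
  targets=[
    {"gripper": 1, "xyz": [0.001, 0.005, 0], "spin": 0},
    {"gripper": 1, "xyz": [0.002, 0.01, 0], "spin": 0},
  ],
)

```text
time_s: 4.15
tcp_pos: [0.4208, 0.3553, 0.0438]
tcp_rot: [-0.698, -3.061, 0.01]
wrist_force: [0.4, -11.7, 2.6]
opening: 0.0002
```

Call:
drive_tool(
  targets=[
    {"gripper": 1, "xyz": [0.001, 0.005, 0], "spin": 0},
    {"gripper": 1, "xyz": [0.002, 0.01, 0], "spin": 0},
  ],
)

```text
time_s: 4.35
tcp_pos: [0.4219, 0.3585, 0.0435]
tcp_rot: [-0.7, -3.06, 0.014]
wrist_force: [-0.0, -13.5, 3.7]
opening: 0.0001
```

Call:
drive_tool(
  targets=[
    {"gripper": 1, "xyz": [0.001, 0.005, 0], "spin": 0},
    {"gripper": 1, "xyz": [0.002, 0.01, 0], "spin": 0},
  ],
)

```text
time_s: 4.55
tcp_pos: [0.4233, 0.3626, 0.0434]
tcp_rot: [-0.702, -3.06, 0.016]
wrist_force: [0.0, -14.2, 3.9]
opening: 0.0008
```

The nut reached its stop at y≈0.355, where the force jumped to 12–14 N, and the handle has started to bend.

```bash
python3 - <<'E'
from h import *
for b in (0,.05,.1,.15,.2,.25,.3):
    c=centre(.42,b);print(b,c.round(4),shift([*c,.044]).round(3))
E
```

```text
0 [0.4203 0.3549] [-0.001 -0.017 -0.001]
0.05 [0.4217 0.3604] [ 0.001 -0.005 -0.001]
0.1 [0.4233 0.366 ] [ 0.003  0.006 -0.001]
0.15 [0.4253 0.3714] [ 0.004  0.018 -0.001]
0.2 [0.4275 0.3767] [ 0.005  0.029 -0.001]
0.25 [0.4299 0.3819] [ 0.005  0.041 -0.002]
0.3 [0.4326 0.387 ] [ 0.004  0.052 -0.002]
```

Call:
drive_tool(
  targets=[
    {"gripper": 1, "xyz": [0.002, 0.008, 0], "spin": 0},
    {"gripper": 1, "xyz": [0.003, 0.016, 0], "spin": 0},
    {"gripper": 1, "xyz": [0.003, 0.016, 0], "spin": 0},
  ],
)

```text
time_s: 4.85
tcp_pos: [0.4262, 0.3697, 0.0433]
tcp_rot: [-0.703, -3.06, 0.017]
wrist_force: [1.4, -15.4, 4.3]
opening: 0.0007
```

Call:
drive_tool(
  targets=[
    {"gripper": 1, "xyz": [0.001, 0.008, 0], "spin": 0},
    {"gripper": 1, "xyz": [0.002, 0.014, 0], "spin": 0},
    {"gripper": 1, "xyz": [0.002, 0.014, 0], "spin": 0},
  ],
)

```text
time_s: 5.15
tcp_pos: [0.4286, 0.3754, 0.0432]
tcp_rot: [-0.704, -3.06, 0.019]
wrist_force: [1.8, -16.7, 3.9]
opening: 0.0003
```

```bash
python3 - <<'E'
from h import *
s=sense();print(s['tcp_pos'],s['wrist_force'],s['opening'])
cv2.imwrite('pics/w3.png',capture('wrist')[:,:,::-1])
t=capture('top')[:,:,::-1];cv2.imwrite('pics/t3.png',t);sc=capture('scene')[:,:,::-1];cv2.imwrite('pics/s3.png',sc)
a=t[160:240,80:150];b=sc[120:170,170:250]
cv2.imwrite('pics/c3.png',np.hstack([cv2.resize(a,(394,450),interpolation=2),cv2.resize(b,(400,450),interpolation=2)]))
for b in (0,.05,.1,.15,.2,.25,.3):
    c=centre(.42,b);print(b,c.round(4),shift([*c,.044]).round(3))
E
```

```text
[0.42860677 0.37538254 0.04324846] [  1.8333165  -16.6804811    3.93787396] 0.0003305233197634021
0 [0.4203 0.3549] [-0.003 -0.044 -0.001]
0.05 [0.4217 0.3604] [-0.001 -0.032 -0.001]
0.1 [0.4233 0.366 ] [ 0.001 -0.021 -0.001]
0.15 [0.4253 0.3714] [ 0.003 -0.01  -0.001]
0.2 [0.4275 0.3767] [ 0.003  0.002 -0.002]
0.25 [0.4299 0.3819] [ 0.003  0.014 -0.002]
0.3 [0.4326 0.387 ] [ 0.003  0.025 -0.002]
```

View pics/c3.png

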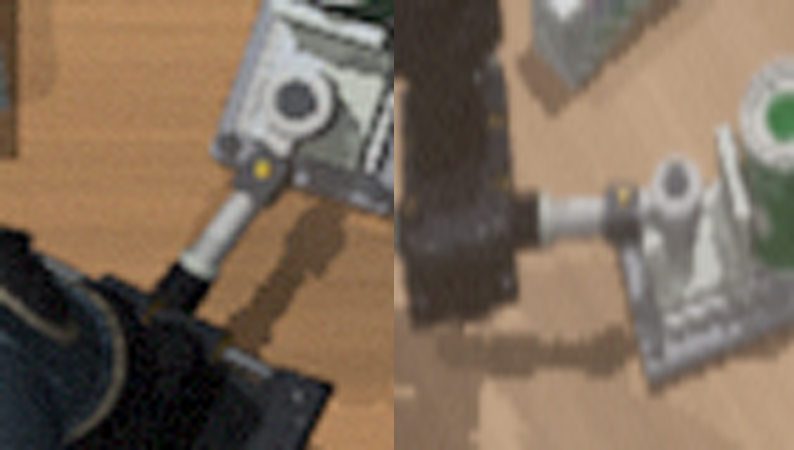

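View pics/w3.png

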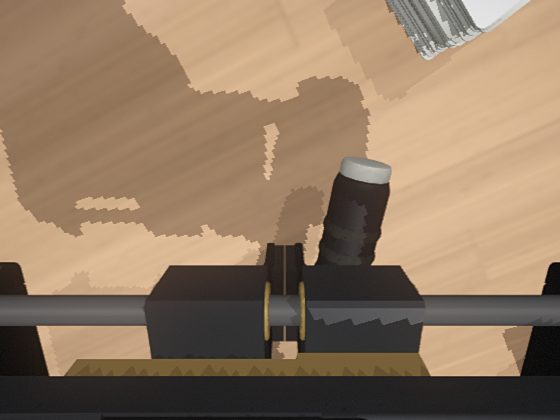

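The handle is visibly bent at the pin: top crop nut (297,98), pin (263,168), grip start (193,275). The wrist view shows the end cap at (365,170). I'll measure the bend more exactly.

```bash
python3 - <<'E'
from h import *
ci=camera_info('top');wi=camera_info('wrist')
def pin(f):
    i=cv2.imread(f);h=cv2.cvtColor(i,cv2.COLOR_BGR2HSV);w=np.zeros(h.shape[:2])
    sl=np.s_[183:198,120:140];hh=h[sl].astype(float)
    b=i[sl].astype(float);y=np.clip(np.minimum(b[:,:,1],b[:,:,2])-b[:,:,0]-45,0,None)
    print((y>0).sum());ys,xs=np.mgrid[183:198,120:140];return (xs*y).sum()/y.sum(),(ys*y).sum()/y.sum()
p0=pin('pics/top0.png');p1=pin('pics/t3.png');print(p0,p1)
a=[ray(ci,*p,.062)[:2] for p in(p0,p1)]
P0,P1=a;print(a,[np.linalg.norm(x-N) for x in a])
ang=lambda d:np.arctan2(d[1],d[0])
print('head turn',ang(P0-N)-ang(P1-N))
cap=ray(wi,365,172,.05)[:2];print('cap',cap,np.linalg.norm(cap-P1))
j=ray(ci,80+193/5.63,160+275/5.63,.055)[:2];print('junction',j)
g0=np.array([.41463,.31857])
for d in (cap-P1,j-P1,cap-j): print('handle',ang(d))
print('straight0',ang(g0-N),ang(g0-P0)); print('head now',ang(P1-N))
E
```

```text
4
7
(np.float64(131.515625), np.float64(190.6640625)) (np.float64(126.2289156626506), np.float64(189.6265060240964))
[array([0.52967967, 0.31610563]), array([0.5326124 , 0.33096385])] [np.float64(0.03741117767472954), np.float64(0.038568028290392645)]
head turn 0.4002055120279606
cap [0.39462956 0.42762451] 0.16847121137830115
junction [0.47929304 0.36515849]
handle 2.5305133056391558
handle 2.571345333455943
handle 2.505935408202798
straight0 3.1083306590160618 3.120175854191613
head now 2.671682340854922
```

Three estimates of the bend give 0.16–0.19 rad. I'll add about 5 mm for margin (to about 0.22) and hold.

Call:
drive_tool(
  targets=[
    {"gripper": 1, "xyz": [0.001, 0.006, 0], "spin": 0},
    {"gripper": 1, "xyz": [0.001, 0.012, 0], "spin": 0},
    {"gripper": 1, "xyz": [0.001, 0.012, 0], "spin": 0},
    {"gripper": 1, "xyz": [0.001, 0.012, 0], "spin": 0},
    {"gripper": 1, "xyz": [0.001, 0.012, 0], "spin": 0},
  ],
)

```text
time_s: 5.8
tcp_pos: [0.4302, 0.3803, 0.043]
tcp_rot: [-0.705, -3.059, 0.022]
wrist_force: [0.8, -17.5, 3.9]
opening: 0.0006
```

```bash
python3 - <<'E'
from h import *
s=sense();print(s['tcp_pos'],s['wrist_force'])
cv2.imwrite('pics/w4.png',capture('wrist')[:,:,::-1]);t=capture('top')[:,:,::-1];cv2.imwrite('pics/t4.png',t)
w=cv2.imread('pics/w4.png')[130:270,280:430]
a=t[160:240,80:150]
cv2.imwrite('pics/c4.png',np.hstack([cv2.resize(a,(394,450),interpolation=2),cv2.resize(w,(400,450))]))
E
```

```text
[0.43018146 0.38026613 0.04299666] [  0.78566041 -17.52829404   3.90733969]
```

View pics/c4.png

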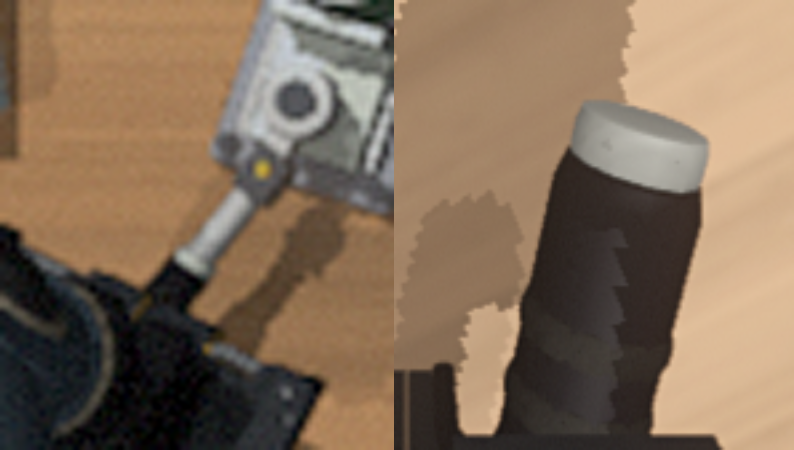

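The pin is still at (263,168), the handle is bent further with the grip starting at (186,270), and the cap is at wrist px (373,175).

```bash
python3 - <<'E'
from h import *
ci=camera_info('top');wi=camera_info('wrist');ang=lambda d:np.arctan2(d[1],d[0])
cap=ray(wi,373,175,.05)[:2];P=np.array([.5326,.331]);j=ray(ci,80+186/5.63,160+270/5.63,.055)[:2]
print(cap,np.linalg.norm(cap-P),[3.108-.41-ang(d) for d in(cap-P,j-P)])
# ideal contact vs handle line: tcp distance to line pin-cap
s=sense()['tcp_pos'][:2];u=(cap-P)/np.linalg.norm(cap-P);print(np.cross(u,s-P),u@(s-P))
E
```

```text
[0.39892432 0.43525191] 0.16952182423948187 [np.float64(0.2187633153623083), np.float64(0.19489260099526406)]
0.02415395075054831 0.11103255190143765<stdin>:6: DeprecationWarning: Arrays of 2-dimensional vectors are deprecated. Use arrays of 3-dimensional vectors instead. (deprecated in NumPy 2.0)
```

The bend measures 0.20–0.22 rad, between the 0.15 trip and the 0.35 limit, and it has been held for about 0.5 s. Now I'll ease off slowly.

Call:
drive_tool(
  targets=[
    {"gripper": 1, "xyz": [-0.001, -0.012, 0], "spin": 0},
    {"gripper": 1, "xyz": [-0.002, -0.024, 0], "spin": 0},
    {"gripper": 1, "xyz": [-0.004, -0.036, 0], "spin": 0},
    {"gripper": 1, "xyz": [-0.006, -0.048, 0], "spin": 0},
    {"gripper": 1, "xyz": [-0.007, -0.06, 0], "spin": 0},
    {"gripper": 1, "xyz": [-0.008, -0.075, 0], "spin": 0},
    {"gripper": 1, "xyz": [-0.008, -0.1, 0], "spin": 0},
    {"gripper": 1, "xyz": [-0.008, -0.14, 0], "spin": 0},
  ],
)

```text
time_s: 6.7
tcp_pos: [0.4035, 0.3258, 0.0449]
tcp_rot: [0.693, 3.064, 0.006]
wrist_force: [-1.2, 0.1, -0.2]
opening: 0.0001
```

Call:
drive_tool(
  targets=[
    {"gripper": 1, "xyz": [0, -0.04, 0], "spin": 0},
    {"gripper": 1, "xyz": [0, -0.04, -0.06], "spin": 0},
    {"gripper": 1, "xyz": [0, -0.04, -0.13], "spin": 0},
    {"gripper": 1, "xyz": [0, -0.04, -0.2], "spin": 0},
    {"gripper": 1, "xyz": [0, -0.08, -0.27], "spin": 0},
    {"gripper": 1, "xyz": [0, -0.16, -0.32], "spin": 0},
    {"gripper": 1, "xyz": [0, -0.24, -0.34], "spin": 0},
    {"gripper": 1, "xyz": [0, -0.3, -0.34], "spin": 0},
  ],
)

```text
time_s: 7.5
tcp_pos: [0.3383, 0.1881, 0.2163]
tcp_rot: [0.695, 3.061, 0.007]
wrist_force: [0.1, -0.3, 0.2]
opening: 0.0008
```

```bash
python3 - <<'E'
from h import *
s=sense();print(s['tcp_pos'],s['wrist_force'])
t=capture('top')[:,:,::-1];cv2.imwrite('pics/t5.png',t);sc=capture('scene')[:,:,::-1]
cv2.imwrite('pics/c5.png',np.hstack([cv2.resize(t[110:270,60:190],(390,480),interpolation=2),cv2.resize(sc[100:200,150:290],(400,480))]))
E
```

```text
[0.33832165 0.1881462  0.2162828 ] [ 0.06257189 -0.34089444  0.21798338]
```

View pics/c5.png

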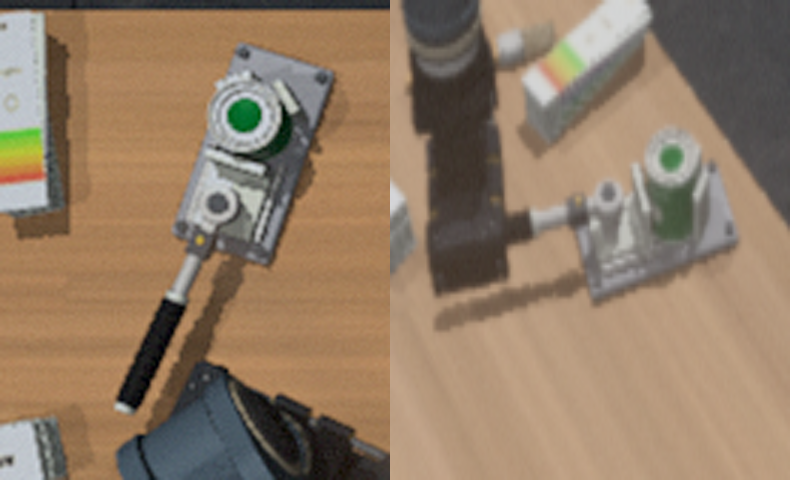

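View pics/t5.png

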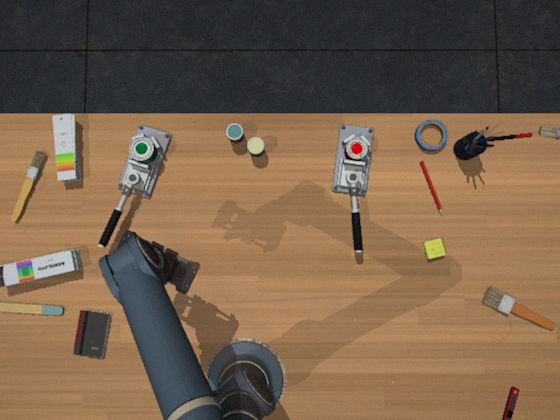

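The wrench is free and looks straight. The grip runs from (175,300) to (125,410) in the crop, and the red grip is unchanged at (357,232). I'll quantify the turn and straightness.

```bash
python3 - <<'E'
from h import *
ci=camera_info('top');ang=lambda d:np.arctan2(d[1],d[0])
def grip(f,x0,x1,y0=200,y1=262):
    i=cv2.imread(f);m=np.zeros(i.shape[:2],np.uint8);m[y0:y1,x0:x1]=(i[y0:y1,x0:x1].max(2)<50)
    _,l,st,c=cv2.connectedComponentsWithStats(m);k=1+np.argmax(st[1:,4]);ys,xs=np.where(l==k)
    v=cv2.fitLine(np.float32(np.c_[xs,ys]),cv2.DIST_L2,0,.01,.01).ravel();c=c[k]
    A=ray(ci,*c,.05)[:2];B=ray(ci,*(c+v[:2]*(10 if v[1]>0 else -10)),.05)[:2];return st[k,4],c,A,ang(B-A)
a=grip('pics/top0.png',112,150);b=grip('pics/t5.png',95,128);print(a,b)
print('turn of grip axis',a[3]-b[3],'by nut-grip',ang(a[2]-N)-ang(b[2]-N),'dist',np.linalg.norm(b[2]-N))
print('straightness: axis vs nut-grip',b[3]-ang(b[2]-N),a[3]-ang(a[2]-N))
print('red',grip('pics/top0.png',345,370)[1],grip('pics/t5.png',345,370)[1])
E
```

```text
(np.int32(286), array([130.88111888, 231.97552448]), array([0.41470177, 0.31851056]), np.float64(3.1234262781042323)) (np.int32(283), array([109.90459364, 227.34982332]), array([0.4276973 , 0.37761373]), np.float64(2.729289516700523))
turn of grip axis 0.39413676140370946 by nut-grip 0.3984552689392533 dist 0.15334866799086153
straightness: axis vs nut-grip 0.019039913091116745 0.014721405555572886
red [356.5017301 231.1799308] [356.51388889 231.15972222]
```

```bash
python3 -c "
from cell import *
print(sense()['wrist_force']);print(hand_in())"
```

```text
[0.75807268 1.16747896 0.07497682]
the job is handed in; nothing more can be done
None
```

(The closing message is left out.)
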